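# Dig the transformer out from behind the bench clutter

### The arm

A 6-joint arm with a two-finger parallel gripper is mounted at the origin on the work surface. World frame = base frame: x ahead of the robot, y to its left, z up, the work surface at z = 0. Lengths are in m, angles in rad, forces in N, time in s.
With the tool pointing down it reaches from about 0.425 to 0.925 m from the base axis. Payload 12.5 kg.
Tool frame: the origin (TCP) lies at the centre of the arm's flange, where the gripper is bolted on; the fingertips stand 173 mm ahead of it and the grasp point (between the pads) lies r.grip_point_offset ahead of it (r.grip_point_offset is the distance from the TCP to the grasp point, in m); z points along the fingers, y is the line along which they close (so a half turn about z gives the same grasp; the last joint's range is limited). The gripper opens to 85 mm and grips with 20 to 120 N. Pads are 22 mm wide; open, the fingers measure 114 mm over their backs; the gripper's body (76 mm by 85 mm) begins 54 mm behind the grasp point. The pads swing forward as they close: fully open they stand 13 mm farther back than shut.
Start: joints at [1.048, 0.491, 1.559, -0, 1.092, -0.106], TCP at [0.253, 0.572, 0.405] pointing down, gripper open.
Joint ranges: [-3.1, 3.1], [-0.84, 2.19], [0.05, 2.79], [-1.13, 4.28], [0.06, 2.93], [-2.69, 2.69]. Speed limits (rad/s): [2.22, 2.22, 2.79, 3.14, 3.14, 3.14].

### API

Orientations are given as [roll, pitch, yaw] about the fixed x, y, z axes, in that order (R = Rz(yaw) Ry(pitch) Rx(roll)).
In Python, from rig import r gives the robot as it stands.
- The arm moves only by the shell command python3 -m crank 'ROWS'. ROWS is JSON, a list that holds one entry, the list of rows, each a list of 5 numbers: the opening, from 0 (shut) to 1 (fully open), then the shift along the tool's x, y, z scaled (see below), then the turn about the tool's z scaled (see below). In form: [[[grip, x, y, z, roll], ...]]. A call has 1 to 12 rows; each row is the pose to reach, as a shift and turn from the pose commanded when the call began, along the tool's axes at that moment; what a row does not reach only later rows make up. The controller multiplies each number of a shift by 0.08 m and each number of a turn by 0.5 rad. A row lasts 1/10 s, in which the tool goes at most 50 mm and 8.59 degrees, less where a joint would pass 70% of its speed; a pose out of reach is approached as far as the arm can. A call with a number of a shift or a turn outside -1 to 1 is refused whole. A call with a gripper value outside its range is refused whole. The fingers move at their own pace and stop on an object; the grip force is fixed at half the most. Time passes only in rows, so rows that repeat a pose let the fingers close. It gives the time, the measured TCP pose, the force, the opening and the grip force at its end, in the units of the state.
- r.state(): the state, without advancing time (a new reading comes with each control period).
- r.camera(name): name is "side" or "top"; returns a dict with "pixels" (384x512x3 uint8, red, green, blue), "depth" (384x512 float32, m along the optical axis (not along the pixel's ray), 0 where there is no reading), "fx", "fy", "cx", "cy" (pixels), "rvec" (rotation vector, rad) and "tvec" (3), from world to camera coordinates, as OpenCV has them. Camera axes: x right, y down, z forward; pixel columns grow to the right and rows downward; lengths in m; the calibration is good to about 2 mm. A picture is of the moment at which its call begins.
- r.close_job(): hands the job in; it is judged then, once.
The state is a dict: "time_s": time; "qpos": joint angles; "joint_velocities": joint speeds; "tau": joint torques, N m; "position": TCP position; "ee_rot": TCP orientation; "ft_force": force on the tool from outside, world axes, zero at the start; "wrist_torque": the same for the moment, N m; "gripper_width": opening from 0.0 (shut) to 1.0 (fully open); "gripper_force": force on a finger pad.
Only numpy, scipy, OpenCV 4.12 (cv2) and the standard library are available. Lean on these libraries where they do the work, as an engineer would, in place of code of your own. Each camera call takes 0.05 s, during which the arm holds its last target. There are 200 camera calls.

### The job

The transformer stands at the back of the grey laminate stand, against the heat sink, hemmed in by a solder reel, a square tin and an oblong bottle: first clear those three onto the blue anti-static mat, leaving the transformer where it is. Then lift out the transformer and seat it flat between the four corner brackets on the aluminium chassis, its long side along the seat's long side. Last, put the three back on the stand, each upright, centred and square on the cork pad of its own shape; tip nothing over on the way and leave the little glass jar on the stand where it is.

Things in the scene. Friction and masses are not known exactly. Their poses are not given: they have to be found in the camera images.
- reel_mid (a point): Solder reel: upright round reel, black flanges at bottom and top, dull silver winding between, smooth to grip across its 56 mm diameter at any height; 50 mm tall, about 0.3 kg. Point at its centre, 25 mm above its underside; z up. Starts on the round cork pad.
- tin_mid (a point): Square metal tin with a lid, 52 x 52 mm, 60 mm tall, about 0.15 kg. Point at its centre, 30 mm above its underside; x and y square to its sides, z up. Starts on the square cork pad.
- bottle_mid (a point): Oblong white plastic bottle, narrow grey cap: body 36 mm thick (its x) by 60 mm wide (its y), full-size up to 60 mm height, then shoulder and 20 mm cap to 86 mm; about 0.16 kg. Point on its upright axis, 43 mm above its underside (half-way up); z up. Starts on the oblong cork pad.
- transformer_mid (a point): Transformer: dark steel core 26 mm (x) by 50 mm (y), 42 mm tall, copper coil bulging at both x sides to 44 mm, foot plate 44 x 50 x 3 mm; 0.35 kg. Grip its flat y ends, 50 mm apart. Point at its centre, 21 mm above its underside; z up. A 60 mm high heat sink is fixed 12 mm beyond its +x side; the reel, tin and bottle stand, in any order, at its +y, -y (gaps 7 to 15 mm) and -x (over 30 mm) sides.
- pad_round: Round cork pad, 68 mm diameter, 2 mm thick, fixed on the grey laminate stand: home of the reel. Origin at the centre of its underside, which lies 6 mm above the table; z up.
- pad_square: Square cork pad, 64 x 64 mm, 2 mm thick, fixed on the stand: home of the tin. Origin at the centre of its underside, 6 mm above the table; x and y along its sides, z up.
- pad_oblong: Oblong cork pad, 46 mm (its x) by 72 mm (its y), 2 mm thick, fixed on the stand: home of the bottle. Origin at the centre of its underside, 6 mm above the table; z up.
- mat: Blue anti-static mat on the table to one side, 240 mm (its x) by 210 mm (its y), 2 mm thick, fixed and empty: the side area. Origin at the centre of its underside, at table height; z up.
- seat (a point): Seat on the fixed aluminium chassis plate (160 x 150 mm, 8 mm thick): flat place between four steel corner brackets, 54 mm (x) by 60 mm (y) inside; brackets 5 mm high, 3 mm thick, with a 34 mm gap between them in the middle of each y side. Point at the seat's centre on the plate's top face, 8 mm above the table; z up. A circuit board with parts to 25 mm height begins 60 mm from it at +x.
- jar: Small glass jar with a metal lid, 26 mm diameter, 36 mm tall, standing loose at a robot-side corner of the grey laminate stand. Not to be moved. Origin at the centre of its underside; z up.

How it is judged:
On the way, in this order (a step that is already met when the one before it is completed fails the run):
1. reel, tin and bottle all stand upright on the mat, at rest, while the transformer is still where it was (within 20 mm) (x of reel_mid in the frame of mat between -0.12 and 0.12 m and y of reel_mid in the frame of mat between -0.105 and 0.105 m and z of reel_mid in the frame of mat below 0.035 m and linear speed of each of reel, tin, bottle below 0.02 m/s and angle between each of reel_mid, tin_mid, bottle_mid's own z axis and vertical below 0.1 rad and x of tin_mid in the frame of mat between -0.12 and 0.12 m and y of tin_mid in the frame of mat between -0.105 and 0.105 m and z of tin_mid in the frame of mat below 0.04 m and x of bottle_mid in the frame of mat between -0.12 and 0.12 m and y of bottle_mid in the frame of mat between -0.105 and 0.105 m and z of bottle_mid in the frame of mat below 0.053 m and distance of transformer_mid from where it was at the start of the episode below 0.02 m), for 0.2 s.
2. the transformer is seated flat between the brackets on the chassis (horizontal distance between transformer_mid and seat below 0.009 m and z of transformer_mid in the frame of seat between 0.016 and 0.025 m and angle between the x axis of transformer_mid and the x axis of seat, either way round below 0.25 rad and linear speed of transformer below 0.02 m/s and angle between transformer_mid's own z axis and vertical below 0.1 rad), for 0.2 s.
At the end, for the whole second after the job is handed in: Transformer flat between the four brackets, within 9 mm of the seat's centre and 14 degrees of its length; reel, tin and bottle upright, at rest, each within 12 mm of the centre of the cork pad of its own shape, tin and bottle square with it within 15 degrees (all of step 2 and horizontal distance between reel_mid and pad_round below 0.012 m and z of reel_mid in the frame of pad_round between 0.019 and 0.033 m and linear speed of each of reel, tin, bottle below 0.02 m/s and angle between each of reel_mid, tin_mid, bottle_mid's own z axis and vertical below 0.1 rad and horizontal distance between tin_mid and pad_square below 0.012 m and z of tin_mid in the frame of pad_square between 0.024 and 0.038 m and horizontal distance between bottle_mid and pad_oblong below 0.012 m and z of bottle_mid in the frame of pad_oblong between 0.037 and 0.051 m and angle between the x axis of bottle_mid and the x axis of pad_oblong, either way round below 0.26 rad and (angle between the x axis of tin_mid and the x axis of pad_square, either way round below 0.26 rad or angle between the x axis of tin_mid and the y axis of pad_square, either way round below 0.26 rad)); the robot touches nothing.
It fails at once if the reel, the tin, the bottle or the transformer is tipped over (by more than 35 degrees) (angle between any of reel_mid, tin_mid, bottle_mid, transformer_mid's own z axis and vertical above 0.61 rad).
It fails at once if the glass jar is disturbed (moved more than 20 mm or tipped) (distance of jar from where it was at the start of the episode above 0.02 m or angle between jar's own z axis and vertical above 0.5 rad).
It also fails if it takes over 138 s, if anything falls off the work surface, if the arm or the gripper's body presses on something with over 40 N, if the wrist force passes 120 N, or if a joint passes its speed limit or range.

## Working session

There is one attempt and no reset: what is moved stays moved. The work goes in short steps, Python scripts to look and compute and a shell command to move; the robot and the scene stay as the last step left them, time stands still between calls to the robot, and variables do not carry over. Pictures are saved under pics/ and viewed, at most 14 in all, crops included, and the job is handed in when it is done.

```bash
ls; mkdir -p pics; cat > h.py <<'E'
import numpy as np, cv2
from rig import r
def cam(n):
    c=r.camera(n); c['R']=cv2.Rodrigues(np.array(c['rvec'],float))[0]; c['t']=np.array(c['tvec'],float).ravel(); return c
def cloud(c):
    h,w=c['depth'].shape; v,u=np.mgrid[:h,:w]; d=c['depth']
    P=np.stack([(u-c['cx'])/c['fx']*d,(v-c['cy'])/c['fy']*d,d],-1)
    W=(P-c['t'])@c['R']; W[d<=0]=np.nan; return W
def save(c,f): cv2.imwrite('pics/'+f,c['pixels'][...,::-1])
E
python3 - <<'E'
from h import *
for n in('top','side'):
    c=cam(n); save(c,n+'0.png'); print(n,c['fx'],c['cx'],c['cy'],(-c['R'].T@c['t']).round(3),c['R'][2].round(2))
    np.savez(n+'0.npz',p=c['pixels'],W=cloud(c))
print(r.state(),r.grip_point_offset)
E
```

```text
pics
top 495.07480145465945 255.28419109037694 189.26400519810753 [ 0.328 -0.002  1.154] [ 0.2   0.02 -0.98]
side 448.5133842409848 256.45835727106123 191.38750086337626 [ 0.174 -0.444  0.736] [ 0.44  0.52 -0.74]
{'time_s': 0.1, 'qpos': array([ 1.04842927e+00,  4.91487482e-01,  1.55942999e+00, -9.87233978e-06,
        1.09169309e+00, -1.05590289e-01]), 'joint_velocities': array([ 0.00068678, -0.00150506, -0.00107336,  0.00019238, -0.00071388,
       -0.00133163]), 'tau': array([ 4.01027355e-03, -6.19438219e+01, -2.62025374e+01, -4.07978393e-05,
        2.92869896e-03,  7.32966873e-05]), 'position': array([0.25296307, 0.57147432, 0.40417913]), 'ee_rot': array([-3.14057949e+00, -9.85747932e-05,  2.72482039e+00]), 'ft_force': array([-0.12544058, -0.20503145, -1.51232054]), 'wrist_torque': array([-0.01278972,  0.06118286,  0.03118291]), 'gripper_force': 0.0, 'gripper_width': 0.9973805882906961} 0.1547
```

View pics/top0.png

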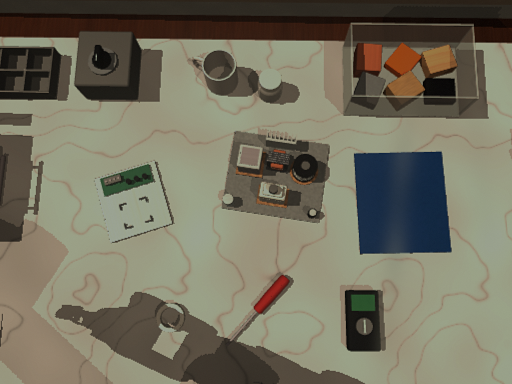

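View pics/side0.png

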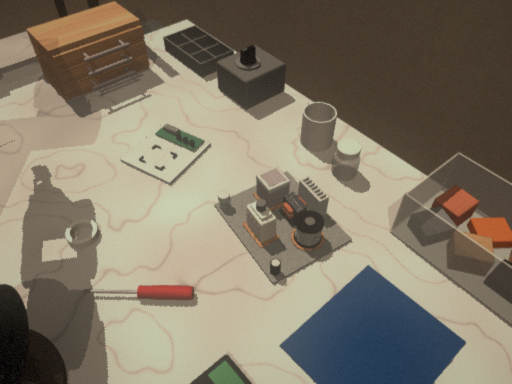

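The top view shows the stand at about (275,178), with the tin at (250,158), transformer at (278,159), reel at (304,167), bottle at (272,190) and small jars at (228,200) and (312,213). The chassis seat is at (136,212) and the mat at (402,203).

```bash
python3 - <<'E'
from h import *
z=np.load('top0.npz'); p=z['p'][...,::-1]; W=z['W']
a=cv2.resize(p[125:225,215:335],None,fx=5,fy=5,interpolation=cv2.INTER_CUBIC)
cv2.imwrite('pics/c1.png',a)
b=cv2.resize(p[155:245,90:180],None,fx=5,fy=5,interpolation=cv2.INTER_CUBIC); cv2.imwrite('pics/c2.png',b)
hsv=cv2.cvtColor(p,cv2.COLOR_BGR2HSV)
def rect(m,n):
    P=W[m]; P=P[~np.isnan(P).any(1)]
    q=cv2.minAreaRect((P[:,:2]*1000).astype(np.float32)); print(n,len(P),'c',np.round(q[0],1),'sz',np.round(q[1],1),'ang',round(q[2],1),'z',P[:,2].mean().round(4),'med',np.median(P,0).round(4))
u,v=np.meshgrid(np.arange(512),np.arange(384))
roi=lambda x0,x1,y0,y1:(u>=x0)&(u<x1)&(v>=y0)&(v<y1)
st=roi(215,335,125,225); Z=W[...,2]
rect((hsv[...,0]>100)&(hsv[...,0]<125)&(hsv[...,1]>150)&roi(345,460,145,260),'mat')
for n,lo,hi,R in[('tin',.058,.075,roi(235,265,140,178)),('reel',.05,.065,roi(288,322,150,190)),('bottlecap',.08,.1,roi(255,290,175,210)),('bottlebody',.055,.1,roi(250,292,175,210)),('tr',.035,.056,roi(265,293,145,172)),('sink',.055,.075,roi(262,302,128,148)),('jarL',.03,.05,roi(218,240,190,212)),('jarR',.03,.05,roi(302,322,203,222)),('stand',.003,.012,st),('plate',.005,.0125,roi(92,175,158,245))]:
    rect(R&(Z>lo)&(Z<hi),n)
E
```

```text
mat 6139 c [ 539.4 -324.8] sz [237.6 209.6] ang 2.1 z 0.0027 med [ 0.536  -0.3538  0.0027]
tin 550 c [623.6  32.7] sz [54.  54.3] ang 81.6 z 0.0685 med [0.6221 0.0321 0.0686]
reel 470 c [607.1 -88.6] sz [66.3 55.8] ang 88.7 z 0.0585 med [ 0.6066 -0.0942  0.0584]
bottlecap 77 c [546.6 -16.9] sz [29.9 20.6] ang 72.4 z 0.0922 med [ 0.5437 -0.0214  0.0934]
bottlebody 434 c [545.4 -21.2] sz [59.7 37.3] ang 81.5 z 0.0744 med [ 0.5415 -0.0213  0.0728]
tr 361 c [633.9 -34.5] sz [50.3 59.4] ang 78.4 z 0.0458 med [ 0.6258 -0.0332  0.0472]
sink 174 c [662.9 -35.5] sz [75.4 44.4] ang 82.8 z 0.06 med [ 0.6677 -0.0364  0.0599]
jarL 97 c [529.1  80.2] sz [23.2 22.9] ang 1.5 z 0.0418 med [0.529  0.0802 0.0418]
jarR 60 c [ 502.  -112.4] sz [17.8 18. ] ang 88.0 z 0.0366 med [ 0.503  -0.1123  0.0368]
stand 5147 c [600.  -26.1] sz [243.1 288.6] ang 1.2 z 0.0064 med [ 0.5785 -0.0344  0.0063]
plate 3207 c [526.3 307.5] sz [204.8 186.9] ang 2.3 z 0.0083 med [0.5156 0.3034 0.0082]
```

View pics/c1.png

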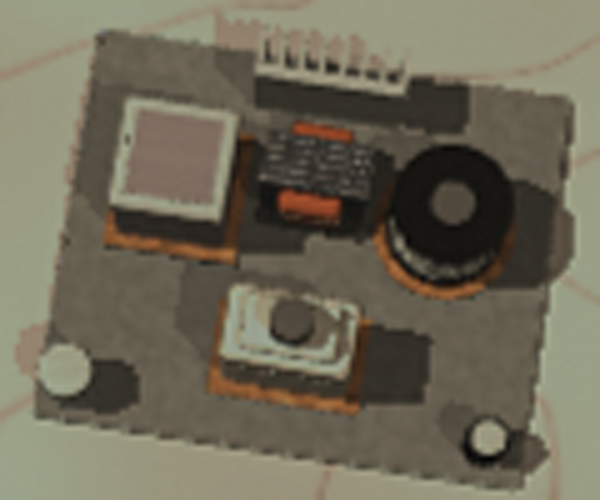

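View pics/c2.png

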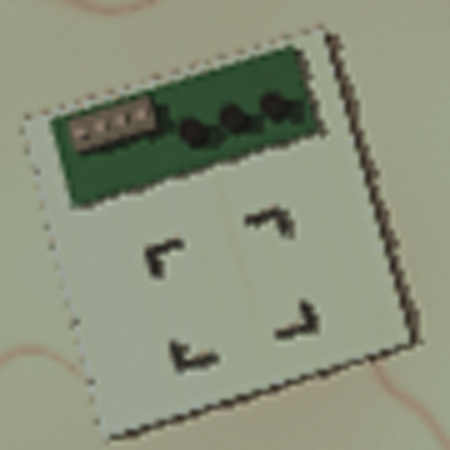

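```bash
cat > plan.py <<'E'
import sys
from h import *
x,y,z,yaw=map(float,sys.argv[1:5])   # grasp point target; yaw deg
s=r.state(); p=s['position']; cy=s['ee_rot'][2]; yaw=np.deg2rad(yaw)
d=(yaw-cy+np.pi)%(2*np.pi)-np.pi
D=np.array([x,y,z+r.grip_point_offset])-p
X=np.array([np.cos(yaw),np.sin(yaw)]);Y=np.array([np.sin(yaw),-np.cos(yaw)])
print('t',round(s['time_s'],1),'pos',p.round(4),'yaw',round(np.degrees(cy),1),'w',round(s['gripper_width'],3),'f',s['ft_force'].round(1),
 '\nturn',round(-d/.5,2),'shift',(np.array([D[:2]@X,D[:2]@Y,-D[2]])/.08).round(3))
E
python3 plan.py .545 -.021 .13 81.5
```

```text
t 0.1 pos [0.253  0.5715 0.4042] yaw 156.1 w 0.997 f [-0.1 -0.2 -1.5] 
turn 2.6 shift [-6.785  4.705  1.493]
```

```bash
for i in 1 2 3; do :; done; python3 -m crank '[[[1,0,0,0,0.3],[1,0,0,0,0.6],[1,0,0,0,0.87],[1,0,0,0,0.87]]]' && python3 -m crank '[[[1,0,0,0,0.3],[1,0,0,0,0.6],[1,0,0,0,0.87],[1,0,0,0,0.87]]]' && python3 -m crank '[[[1,0,0,0,0.3],[1,0,0,0,0.6],[1,0,0,0,0.86],[1,0,0,0,0.86],[1,0,0,0,0.86]]]'
python3 -m crank '[[[1,-0.5,0.35,0,0],[1,-1,0.7,0,0]]]' && python3 -m crank '[[[1,-0.5,0.35,0,0],[1,-1,0.7,0,0]]]' && python3 -m crank '[[[1,-0.5,0.35,0,0],[1,-1,0.7,0,0]]]' && python3 -m crank '[[[1,-0.5,0.35,0,0],[1,-1,0.7,0,0]]]' && python3 -m crank '[[[1,-0.5,0.35,0,0],[1,-1,0.7,0,0]]]' && python3 -m crank '[[[1,-0.5,0.35,0.2,0],[1,-1,0.7,0.4,0],[1,-1,0.7,0.4,0],[1,-1,0.7,0.4,0]]]'
python3 plan.py .545 -.021 .13 81.5
```

```text
time_s: 0.5
position: [0.253, 0.5715, 0.4044]
ee_rot: [-3.141, 0.0, 2.288]
ft_force: [-0.3, 0.5, 0.8]
gripper_width: 1.0
gripper_force: 0.0
time_s: 0.9
position: [0.253, 0.5715, 0.4045]
ee_rot: [-3.141, 0.0, 1.857]
ft_force: [-0.3, 0.2, -0.3]
gripper_width: 0.996
gripper_force: 0.0
time_s: 1.4
position: [0.253, 0.5715, 0.4046]
ee_rot: [3.142, 0.0, 1.432]
ft_force: [-0.1, 0.3, -0.7]
gripper_width: 0.998
gripper_force: 0.0
time_s: 1.6
position: [0.2966, 0.4836, 0.4043]
ee_rot: [-3.142, 0.0, 1.434]
ft_force: [0.8, -0.6, -0.4]
gripper_width: 0.999
gripper_force: 0.0
time_s: 1.8
position: [0.3409, 0.3952, 0.4048]
ee_rot: [3.141, -0.0, 1.432]
ft_force: [2.4, -0.0, -0.4]
gripper_width: 1.001
gripper_force: 0.0
time_s: 2.0
position: [0.3847, 0.3078, 0.4049]
ee_rot: [3.141, -0.0, 1.432]
ft_force: [1.3, 1.0, -0.4]
gripper_width: 1.002
gripper_force: 0.0
time_s: 2.2
position: [0.4285, 0.2205, 0.405]
ee_rot: [3.141, -0.0, 1.431]
ft_force: [1.2, 0.6, 1.2]
gripper_width: 0.998
gripper_force: 0.0
time_s: 2.4
position: [0.4723, 0.1331, 0.4049]
ee_rot: [3.141, -0.0, 1.431]
ft_force: [0.1, 0.8, -0.1]
gripper_width: 0.998
gripper_force: 0.0
time_s: 2.8
position: [0.5159, 0.0467, 0.3722]
ee_rot: [-3.14, -0.0, 1.427]
ft_force: [0.1, 0.1, 0.2]
gripper_width: 0.996
gripper_force: 0.0
t 2.8 pos [0.5159 0.0467 0.3722] yaw 81.7 w 0.996 f [0.1 0.1 0.2] 
turn 0.01 shift [-0.784  0.485  1.094]
```

```bash
python3 -m crank '[[[0.72,-0.4,0.25,0,0],[0.72,-0.784,0.485,0,0],[0.72,-0.784,0.485,0.3,0],[0.72,-0.784,0.485,0.6,0],[0.72,-0.784,0.485,0.6,0],[0.72,-0.784,0.485,0.6,0]]]'
python3 plan.py .545 -.021 .052 81.5
python3 - <<'E'
from h import *
c=cam('side'); save(c,'s1.png')
E
```

```text
time_s: 3.4
position: [0.5449, -0.0189, 0.3255]
ee_rot: [3.141, -0.0, 1.428]
ft_force: [0.5, -0.5, 1.3]
gripper_width: 0.719
gripper_force: 0.0
t 3.4 pos [ 0.5449 -0.0189  0.3255] yaw 81.8 w 0.719 f [ 0.5 -0.5  1.3] 
turn 0.01 shift [-0.026  0.006  1.485]
```

View pics/s1.png

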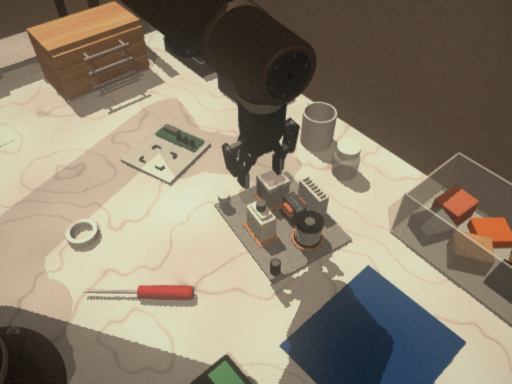

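The hand hangs above the bottle (fingers at about (240,160) and (290,135), bottle at (262,220)), lined up with the stand's x. Going down.

```bash
python3 -m crank '[[[0.72,-0.02,0,0.3,0],[0.72,-0.02,0,0.6,0],[0.72,-0.02,0,0.9,0],[0.72,-0.02,0,0.9,0]]]' && python3 -m crank '[[[0.72,0,0,0.2,0],[0.72,0,0,0.4,0],[0.72,0,0,0.58,0],[0.72,0,0,0.58,0],[0.3,0,0,0.58,0],[0.3,0,0,0.58,0],[0.3,0,0,0.58,0],[0.3,0,0,0.58,0],[0.3,0,0,0.58,0],[0.3,0,0,0.58,0]]]'
```

```text
time_s: 3.85
position: [0.5444, -0.021, 0.2518]
ee_rot: [-3.139, -0.0, 1.426]
ft_force: [-0.5, 0.3, 0.6]
gripper_width: 0.718
gripper_force: 0.0
time_s: 4.85
position: [0.545, -0.0215, 0.208]
ee_rot: [3.139, -0.0, 1.425]
ft_force: [-0.5, 1.0, 7.3]
gripper_width: 0.413
gripper_force: 60.6
```

```bash
python3 -m crank '[[[0.3,0,0,-0.2,0],[0.3,0,0,-0.45,0],[0.3,0,0,-0.7,0],[0.3,0,0,-1,0],[0.3,0,0,-1,0],[0.3,0,0,-1,0]]]'
python3 plan.py .475 -.29 .13 81.5
```

```text
time_s: 5.45
position: [0.5445, -0.0215, 0.287]
ee_rot: [3.14, -0.0, 1.425]
ft_force: [0.2, -0.6, -1.8]
gripper_width: 0.413
gripper_force: 60.1
t 5.5 pos [ 0.5445 -0.0215  0.287 ] yaw 81.6 w 0.413 f [ 0.2 -0.6 -1.8] 
turn 0.0 shift [-3.448 -0.363  0.029]
```

```bash
python3 -m crank '[[[0.3,-0.25,-0.03,0,0],[0.3,-0.55,-0.06,0,0],[0.3,-0.862,-0.09,0,0]]]' && python3 -m crank '[[[0.3,-0.4,-0.05,0,0],[0.3,-0.862,-0.09,0,0]]]' && python3 -m crank '[[[0.3,-0.4,-0.05,0,0],[0.3,-0.862,-0.09,0,0]]]' && python3 -m crank '[[[0.3,-0.3,-0.03,0,0],[0.3,-0.6,-0.06,0,0],[0.3,-0.862,-0.09,0,0],[0.3,-0.862,-0.09,0,0],[0.3,-0.862,-0.09,0,0]]]'
python3 -m crank '[[[0.3,0,0,0.25,0],[0.3,0,0,0.5,0],[0.3,0,0,0.7,0],[0.3,0,0,0.9,0],[0.3,0,0,0.9,0]]]' ; python3 -m crank '[[[0.3,0,0,0.08,0],[0.3,0,0,0.15,0],[0.3,0,0,0.15,0]]]' ; python3 plan.py .475 -.29 .048 81.5
```

```text
time_s: 5.75
position: [0.5271, -0.0892, 0.2853]
ee_rot: [-3.14, -0.0, 1.426]
ft_force: [-0.1, -0.8, -0.4]
gripper_width: 0.413
gripper_force: 60.1
time_s: 5.95
position: [0.5098, -0.1565, 0.2853]
ee_rot: [-3.14, -0.001, 1.426]
ft_force: [0.4, 0.1, -1.2]
gripper_width: 0.411
gripper_force: 60.1
time_s: 6.15
position: [0.4925, -0.224, 0.2853]
ee_rot: [-3.14, -0.001, 1.425]
ft_force: [0.5, 0.1, -1.7]
gripper_width: 0.415
gripper_force: 60.1
time_s: 6.65
position: [0.4757, -0.2902, 0.2854]
ee_rot: [-3.14, -0.001, 1.424]
ft_force: [-0.0, 0.2, -1.0]
gripper_width: 0.412
gripper_force: 60.1
time_s: 7.15
position: [0.4759, -0.289, 0.2123]
ee_rot: [-3.138, -0.002, 1.426]
ft_force: [0.1, -0.4, -1.6]
gripper_width: 0.413
gripper_force: 60.1
time_s: 7.45
position: [0.4762, -0.2901, 0.2024]
ee_rot: [3.141, 0.0, 1.425]
ft_force: [-0.3, -0.9, 0.1]
gripper_width: 0.412
gripper_force: 60.3
t 7.5 pos [ 0.4762 -0.2901  0.2024] yaw 81.6 w 0.412 f [-0.3 -0.9  0.1] 
turn 0.01 shift [-0.001 -0.015 -0.004]
```

```bash
python3 -m crank '[[[0.5,0,0,0,0],[0.6,0,0,0,0],[0.8,0,0,0,0],[0.8,0,0,0,0],[0.8,0,0,0,0],[0.8,0,0,-0.3,0],[0.8,0,0,-0.7,0],[0.8,0,0,-1,0]]]'
python3 -m crank '[[[0.8,0,0,-0.2,0],[0.8,0,0,-0.4,0],[0.8,0,0,-0.4,0],[0.8,0,0,-0.4,0]]]'
python3 - <<'E'
from h import *
c=cam('top'); W=cloud(c); save(c,'t2.png')
def rep(n,P):
    q=cv2.minAreaRect((P[:,:2]*1000).astype(np.float32)); e=cv2.minEnclosingCircle((P[:,:2]*1000).astype(np.float32)); print(n,len(P),np.round(q[0],1),np.round(q[1],1),round(q[2],1),'circ',np.round(e[0],1),round(e[1],1),P[:,2].mean().round(4))
for n,W in(('now',W),('start',np.load('top0.npz')['W']),('side0',np.load('side0.npz')['W'])):
    P=W.reshape(-1,3); P=P[~np.isnan(P).any(1)]
    def box(x0,x1,y0,y1,z0,z1): return P[(P[:,0]>x0)&(P[:,0]<x1)&(P[:,1]>y0)&(P[:,1]<y1)&(P[:,2]>z0)&(P[:,2]<z1)]
    for m,b in(('reel',(.57,.645,-.128,-.06,.056,.062)),('tin',(.585,.66,0,.065,.066,.072)),('bottle',(.42,.53,-.34,-.24,.05,.1))):
        Q=box(*b)
        if len(Q)>20: rep(n+' '+m,Q)
E
python3 plan.py .607 -.092 .13 81.5
```

```text
time_s: 8.25
position: [0.476, -0.2903, 0.2837]
ee_rot: [3.141, 0.0, 1.425]
ft_force: [0.9, 0.2, 0.2]
gripper_width: 0.8
gripper_force: 0.0
time_s: 8.65
position: [0.4759, -0.2901, 0.314]
ee_rot: [3.141, -0.0, 1.425]
ft_force: [-0.3, 0.1, -0.2]
gripper_width: 0.8
gripper_force: 0.0
now reel 391 [607.1 -94.1] [54.6 54.6] 88.9 circ [606.8 -94.3] 28.6 0.0587
now tin 452 [623.3  32.7] [53.6 54.6] 81.2 circ [623.6  31.6] 35.8 0.0689
now bottle 126 [ 478.7 -269.5] [20.5 35.5] 85.2 circ [ 478.7 -268.8] 18.6 0.0626
start reel 392 [606.5 -94.6] [55.  54.9] 46.8 circ [607.2 -94.7] 28.2 0.0588
start tin 453 [623.3  32.4] [53.1 53.8] 81.6 circ [622.9  32.5] 35.9 0.0689
side0 reel 490 [605.  -93.3] [55.7 55.5] 5.7 circ [606.4 -93.6] 29.3 0.058
side0 tin 454 [621.8  33.2] [55.4 54.1] 82.4 circ [622.1  33.4] 36.4 0.0686
t 8.7 pos [ 0.4759 -0.2902  0.3135] yaw 81.6 w 0.8 f [-0.  -0.2  0.2] 
turn 0.0 shift [2.692 1.255 0.36 ]
```

```bash
python3 -m crank '[[[0.85,0.45,0.2,0,0],[0.85,0.889,0.417,0,0]]]' && python3 -m crank '[[[0.85,0.45,0.2,0,0],[0.85,0.889,0.417,0,0]]]' && python3 -m crank '[[[0.85,0.45,0.2,0,0],[0.85,0.889,0.417,0,0],[0.85,0.889,0.417,0.3,0],[0.85,0.889,0.417,0.6,0],[0.85,0.889,0.417,0.6,0],[0.85,0.889,0.417,0.6,0]]]'
python3 plan.py .6065 -.094 .034 81.5
```

```text
time_s: 8.9
position: [0.5194, -0.2245, 0.3131]
ee_rot: [-3.14, -0.001, 1.422]
ft_force: [-0.1, -0.1, -0.1]
gripper_width: 0.849
gripper_force: 0.0
time_s: 9.1
position: [0.5633, -0.1579, 0.313]
ee_rot: [-3.14, -0.0, 1.425]
ft_force: [-0.1, -0.6, 0.2]
gripper_width: 0.849
gripper_force: 0.0
time_s: 9.7
position: [0.6061, -0.0939, 0.2657]
ee_rot: [-3.14, -0.0, 1.425]
ft_force: [0.3, 0.5, 0.2]
gripper_width: 0.852
gripper_force: 0.0
t 9.7 pos [ 0.6061 -0.0939  0.2657] yaw 81.6 w 0.852 f [0.3 0.5 0.2] 
turn 0.0 shift [-0.001  0.005  0.963]
```

```bash
python3 -m crank '[[[0.85,0,0,0.25,0],[0.85,0,0,0.5,0],[0.85,0,0,0.75,0],[0.85,0,0,0.95,0],[0.85,0,0,0.95,0],[0.5,0,0,0.95,0],[0.5,0,0,0.95,0],[0.5,0,0,0.95,0],[0.5,0,0,0.95,0],[0.5,0,0,0.95,0]]]' && python3 -m crank '[[[0.5,0,0,-0.2,0],[0.5,0,0,-0.45,0],[0.5,0,0,-0.7,0],[0.5,0,0,-1,0],[0.5,0,0,-1,0],[0.5,0,0,-1,0]]]'
python3 plan.py .59 -.375 .11 81.5
```

```text
time_s: 10.7
position: [0.6064, -0.0938, 0.1915]
ee_rot: [3.139, 0.0, 1.425]
ft_force: [0.2, -0.6, 6.6]
gripper_width: 0.642
gripper_force: 64.2
time_s: 11.3
position: [0.6058, -0.0936, 0.2707]
ee_rot: [3.141, -0.0, 1.425]
ft_force: [-1.3, 0.2, -4.4]
gripper_width: 0.64
gripper_force: 64.5
t 11.3 pos [ 0.6058 -0.0936  0.2707] yaw 81.6 w 0.64 f [-1.3  0.2 -4.4] 
turn 0.0 shift [-3.508  0.325  0.075]
```

```bash
python3 -m crank '[[[0.5,-0.25,0.03,0,0],[0.5,-0.55,0.06,0,0],[0.5,-0.877,0.08,0,0]]]' && python3 -m crank '[[[0.5,-0.4,0.04,0,0],[0.5,-0.877,0.08,0,0]]]' && python3 -m crank '[[[0.5,-0.4,0.04,0,0],[0.5,-0.877,0.08,0,0]]]' && python3 -m crank '[[[0.5,-0.3,0.03,0,0],[0.5,-0.6,0.06,0,0],[0.5,-0.877,0.08,0,0],[0.5,-0.877,0.08,0,0],[0.5,-0.877,0.08,0,0]]]'
python3 -m crank '[[[0.5,0,0,0.25,0],[0.5,0,0,0.5,0],[0.5,0,0,0.7,0],[0.5,0,0,0.9,0],[0.5,0,0,0.9,0]]]' ; python3 -m crank '[[[0.5,0,0,0.08,0],[0.5,0,0,0.15,0],[0.5,0,0,0.15,0]]]' ; python3 plan.py .59 -.375 .0315 81.5
```

```text
time_s: 11.6
position: [0.6019, -0.1644, 0.2689]
ee_rot: [-3.139, -0.001, 1.426]
ft_force: [0.1, 0.0, -3.1]
gripper_width: 0.646
gripper_force: 64.5
time_s: 11.8
position: [0.598, -0.2349, 0.2688]
ee_rot: [-3.139, -0.001, 1.426]
ft_force: [0.2, 0.9, -3.7]
gripper_width: 0.644
gripper_force: 64.5
time_s: 12.0
position: [0.594, -0.3056, 0.2686]
ee_rot: [-3.139, -0.001, 1.425]
ft_force: [0.6, -0.4, -3.9]
gripper_width: 0.642
gripper_force: 64.5
time_s: 12.5
position: [0.5903, -0.3753, 0.2692]
ee_rot: [-3.14, -0.001, 1.424]
ft_force: [0.5, -0.6, -3.4]
gripper_width: 0.641
gripper_force: 64.5
time_s: 13.0
position: [0.5903, -0.3744, 0.1957]
ee_rot: [-3.138, -0.002, 1.425]
ft_force: [0.3, -1.0, -4.5]
gripper_width: 0.641
gripper_force: 64.5
time_s: 13.3
position: [0.5906, -0.3751, 0.186]
ee_rot: [3.142, -0.0, 1.425]
ft_force: [-0.6, 0.5, -3.4]
gripper_width: 0.637
gripper_force: 64.8
t 13.3 pos [ 0.5906 -0.3751  0.186 ] yaw 81.6 w 0.637 f [-0.6  0.5 -3.4] 
turn 0.0 shift [ 0.    -0.007 -0.002]
```

```bash
python3 -m crank '[[[0.7,0,0,0,0],[0.8,0,0,0,0],[0.9,0,0,0,0],[0.9,0,0,0,0],[0.9,0,0,-0.3,0],[0.9,0,0,-0.7,0],[0.9,0,0,-1,0],[0.9,0,0,-1,0],[0.9,0,0,-1,0]]]'
python3 plan.py .6228 .0327 .11 81.5
```

```text
time_s: 14.2
position: [0.5904, -0.375, 0.2666]
ee_rot: [3.141, 0.0, 1.425]
ft_force: [-0.6, 0.4, -1.1]
gripper_width: 0.899
gripper_force: 0.0
t 14.2 pos [ 0.5904 -0.375   0.2666] yaw 81.6 w 0.899 f [-0.6  0.4 -1.1] 
turn 0.0 shift [ 5.1   -0.353  0.024]
```

```bash
for k in 1; do :; done; python3 -m crank '[[[0.9,0.5,-0.03,0,0],[0.9,1,-0.07,0,0]]]' && python3 -m crank '[[[0.9,0.5,-0.03,0,0],[0.9,1,-0.07,0,0]]]' && python3 -m crank '[[[0.9,0.5,-0.03,0,0],[0.9,1,-0.07,0,0]]]' && python3 -m crank '[[[0.9,0.5,-0.03,0,0],[0.9,1,-0.07,0,0]]]' && python3 -m crank '[[[0.9,0.5,-0.03,0,0],[0.9,1,-0.07,0,0],[0.9,1,-0.07,0,0],[0.9,1,-0.07,0,0]]]'
python3 plan.py .6228 .0327 .040 81.5
```

```text
time_s: 14.4
position: [0.5961, -0.2949, 0.2647]
ee_rot: [-3.14, -0.001, 1.423]
ft_force: [-0.2, 0.4, 0.7]
gripper_width: 0.902
gripper_force: 0.0
time_s: 14.6
position: [0.6025, -0.2137, 0.2649]
ee_rot: [-3.14, -0.001, 1.424]
ft_force: [1.1, 0.5, -0.3]
gripper_width: 0.901
gripper_force: 0.0
time_s: 14.8
position: [0.6086, -0.1336, 0.265]
ee_rot: [-3.14, -0.0, 1.425]
ft_force: [0.1, 0.1, -0.3]
gripper_width: 0.9
gripper_force: 0.0
time_s: 15.0
position: [0.6147, -0.0536, 0.265]
ee_rot: [-3.14, -0.0, 1.425]
ft_force: [-0.2, 0.2, -0.3]
gripper_width: 0.9
gripper_force: 0.0
time_s: 15.4
position: [0.6209, 0.0256, 0.2652]
ee_rot: [-3.14, 0.0, 1.427]
ft_force: [-0.5, -0.4, 0.5]
gripper_width: 0.903
gripper_force: 0.0
t 15.4 pos [0.6209 0.0256 0.2652] yaw 81.7 w 0.903 f [-0.5 -0.4  0.5] 
turn 0.01 shift [0.092 0.011 0.881]
```

```bash
python3 -m crank '[[[0.85,0.09,0.01,0.0,0],[0.85,0.09,0.01,0.3,0],[0.85,0.09,0.01,0.6,0],[0.85,0.09,0.01,0.87,0],[0.85,0.09,0.01,0.87,0],[0.5,0.09,0.01,0.87,0],[0.5,0.09,0.01,0.87,0],[0.5,0.09,0.01,0.87,0],[0.5,0.09,0.01,0.87,0],[0.5,0.09,0.01,0.87,0],[0.5,0.09,0.01,0.87,0]]]' && python3 -m crank '[[[0.5,0,0,-0.2,0],[0.5,0,0,-0.45,0],[0.5,0,0,-0.7,0],[0.5,0,0,-1,0],[0.5,0,0,-1,0],[0.5,0,0,-1,0]]]'
python3 plan.py .59 -.27 .11 81.5
```

```text
time_s: 16.5
position: [0.6231, 0.0316, 0.1977]
ee_rot: [3.14, -0.0, 1.425]
ft_force: [-1.4, -1.1, 7.0]
gripper_width: 0.602
gripper_force: 63.3
time_s: 17.1
position: [0.6227, 0.0318, 0.2773]
ee_rot: [3.141, -0.0, 1.425]
ft_force: [-0.1, 0.1, -2.2]
gripper_width: 0.602
gripper_force: 62.8
t 17.1 pos [0.6227 0.0318 0.2773] yaw 81.6 w 0.602 f [-0.1  0.1 -2.2] 
turn 0.0 shift [-3.791  0.154  0.158]
```

```bash
python3 -m crank '[[[0.5,-0.25,0.01,0,0],[0.5,-0.55,0.02,0,0],[0.5,-0.948,0.04,0,0]]]' && python3 -m crank '[[[0.5,-0.45,0.02,0,0],[0.5,-0.948,0.04,0,0]]]' && python3 -m crank '[[[0.5,-0.45,0.02,0,0],[0.5,-0.948,0.04,0,0]]]' && python3 -m crank '[[[0.5,-0.3,0.01,0,0],[0.5,-0.6,0.02,0,0],[0.5,-0.948,0.04,0,0],[0.5,-0.948,0.04,0,0],[0.5,-0.948,0.04,0,0]]]'
python3 -m crank '[[[0.5,0,0,0.25,0],[0.5,0,0,0.5,0],[0.5,0,0,0.7,0],[0.5,0,0,0.9,0],[0.5,0,0,0.9,0]]]' ; python3 -m crank '[[[0.5,0,0,0.08,0],[0.5,0,0,0.14,0],[0.5,0,0,0.14,0]]]' ; python3 plan.py .59 -.27 .0375 81.5
```

```text
time_s: 17.4
position: [0.6147, -0.0437, 0.2755]
ee_rot: [-3.14, -0.0, 1.426]
ft_force: [1.5, -0.4, -1.2]
gripper_width: 0.6
gripper_force: 62.8
time_s: 17.6
position: [0.6067, -0.1201, 0.2755]
ee_rot: [-3.14, -0.0, 1.426]
ft_force: [1.8, -0.6, -1.7]
gripper_width: 0.601
gripper_force: 62.8
time_s: 17.8
position: [0.5988, -0.1959, 0.2754]
ee_rot: [-3.14, -0.001, 1.425]
ft_force: [0.5, 0.7, -1.1]
gripper_width: 0.6
gripper_force: 62.8
time_s: 18.3
position: [0.5911, -0.2705, 0.2755]
ee_rot: [-3.14, -0.001, 1.424]
ft_force: [-0.1, 0.8, -1.7]
gripper_width: 0.598
gripper_force: 62.8
time_s: 18.8
position: [0.5911, -0.2696, 0.2023]
ee_rot: [-3.138, -0.002, 1.425]
ft_force: [0.1, -1.0, -1.9]
gripper_width: 0.598
gripper_force: 62.8
time_s: 19.1
position: [0.5914, -0.2702, 0.1933]
ee_rot: [-3.141, -0.0, 1.425]
ft_force: [-0.8, 0.1, -1.5]
gripper_width: 0.603
gripper_force: 62.8
t 19.1 pos [ 0.5914 -0.2702  0.1933] yaw 81.6 w 0.603 f [-0.8  0.1 -1.5] 
turn 0.0 shift [ 0.    -0.017  0.013]
```

```bash
python3 -m crank '[[[0.65,0,0,0.01,0],[0.8,0,0,0.01,0],[0.9,0,0,0.01,0],[0.9,0,0,0.01,0],[0.9,0,0,-0.3,0],[0.9,0,0,-0.7,0],[0.9,0,0,-1,0],[0.9,0,0,-1,0]]]' && python3 -m crank '[[[0.9,0,0,-0.3,0],[0.9,0,0,-0.6,0],[0.9,0,0,-1,0],[0.9,0,0,-1,0],[0.9,0,0,-1,0]]]'
python3 - <<'E'
from h import *
for n in('top','side'):
    c=cam(n); save(c,n+'3.png'); np.savez(n+'3.npz',p=c['pixels'],W=cloud(c),K=[c['fx'],c['fy'],c['cx'],c['cy']],R=c['R'],t=c['t'])
p=cv2.imread('pics/top3.png'); cv2.imwrite('pics/c3.png',cv2.resize(p[125:245,210:460],None,fx=3,fy=3,interpolation=cv2.INTER_CUBIC))
E
python3 plan.py .614 -.032 .12 171.5
```

```text
time_s: 19.9
position: [0.5919, -0.2705, 0.277]
ee_rot: [3.136, 0.002, 1.425]
ft_force: [0.5, 0.1, 0.4]
gripper_width: 0.898
gripper_force: 0.0
time_s: 20.4
position: [0.5913, -0.2702, 0.3533]
ee_rot: [3.141, 0.0, 1.425]
ft_force: [-0.5, 0.2, -1.3]
gripper_width: 0.898
gripper_force: 0.0
t 20.5 pos [ 0.5912 -0.2702  0.3521] yaw 81.6 w 0.899 f [ 0.2 -0.3 -0.2] 
turn -3.14 shift [0.159 2.987 0.968]
```

View pics/c3.png

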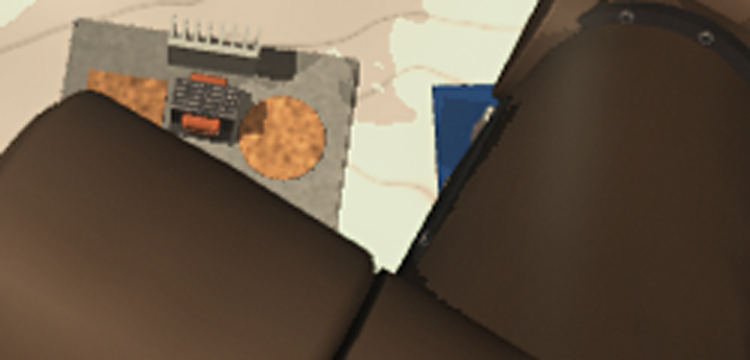

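View pics/side3.png

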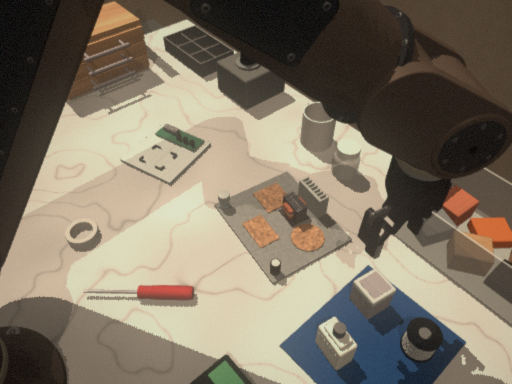

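The side view shows the bottle (337,343), tin (373,292) and reel (422,340) upright on the mat. The transformer (293,206) is still in place, and the three cork pads and the seat brackets (158,158) are all visible.

```bash
python3 - <<'E'
from h import *
def rep(n,P):
    P=P[~np.isnan(P).any(1)]
    if len(P)<20: return
    a=(P[:,:2]*1000).astype(np.float32); q=cv2.minAreaRect(a); print(n,len(P),np.round(q[0],1),np.round(q[1],1),round(q[2],1),'mean',a.mean(0).round(1),P[:,2].mean().round(4))
for n in('top0','side3','top3'):
    d=np.load(n+'.npz'); W=d['W']; p=d['p']; hsv=cv2.cvtColor(p,cv2.COLOR_RGB2HSV); X,Y,Z=np.moveaxis(W,-1,0)
    if n!='top0':
        org=((hsv[...,0]<20)&(hsv[...,1]>90)&(hsv[...,2]>90)&(Z>0)&(Z<.013)&(X>.45)&(X<.7)&(abs(Y+.03)<.14)).astype(np.uint8)
        k,l,s,c=cv2.connectedComponentsWithStats(org)
        for i in range(1,k):
            if s[i,4]>150: rep(n+' pad',W[l==i])
        rep(n+' core',W[(Z>.043)&(Z<.054)&(X>.58)&(X<.645)&(Y>-.075)&(Y<.005)])
    else:
        pass
    if n!='top3':
        m=(p.max(-1)<100)&(X>.44)&(X<.545)&(Y>.24)&(Y<.355)&(Z<.02)
        rep(n+' bracket',W[m])
    if n=='side3':
        for nm,x0,x1,y0,y1,z0,z1 in(('tin',.55,.64,-.32,-.22,.059,.066),('reel',.55,.64,-.42,-.33,.049,.056),('cap',.43,.53,-.34,-.24,.083,.092)):
            rep(nm,W[(X>x0)&(X<x1)&(Y>y0)&(Y<y1)&(Z>z0)&(Z<z1)])
E
```

```text
top0 bracket 140 [503.4 299.2] [114.7  71.3] 21.8 mean [488.7 293.2] 0.0089
side3 pad 585 [624.4  33.6] [67.4 66.9] 81.1 mean [620.9  35.9] 0.0076
side3 pad 653 [544.5 -19.5] [75.8 49.3] 82.8 mean [543.4 -20.9] 0.0077
side3 pad 726 [607.2 -93.3] [67.9 67.2] 46.5 mean [605.8 -93.7] 0.0077
side3 core 271 [625.  -31.7] [38.4 55.6] 5.3 mean [624.7 -32.6] 0.0476
side3 bracket 39 [496.9 298.6] [59.7 65.9] 19.8 mean [497. 296.] 0.0111
tin 842 [ 589.5 -267.1] [53.5 53.8] 81.7 mean [ 588.8 -268.2] 0.0626
reel 923 [ 589.7 -373.7] [56.4 55.3] 13.8 mean [ 588.6 -374.4] 0.0519
cap 140 [ 474.7 -288.6] [19.  18.8] 79.4 mean [ 474.2 -289.2] 0.0875
top3 pad 279 [647.7  25.4] [70.6 35. ] 62.7 mean [642.6  24.8] 0.0081
top3 pad 628 [607.6 -95.1] [66.6 68.1] 72.1 mean [607.4 -94.9] 0.0081
top3 core 259 [625.1 -32.5] [49.9 38.8] 81.2 mean [625.9 -32.9] 0.048
```

```bash
python3 -m crank '[[[0.9,0.05,0.2,0,-0.3],[0.9,0.1,0.4,0,-0.6],[0.9,0,0,0,-0.785]]]' >/dev/null; python3 plan.py .6255 -.0325 .12 171.5; python3 -m crank '[[[0.9,0,0,0,-0.3],[0.9,0,0,0,-0.6],[0.9,0,0,0,-0.785]]]' && python3 -m crank '[[[0.9,0,0,0,-0.3],[0.9,0,0,0,-0.6],[0.9,0,0,0,-0.785]]]' && python3 -m crank '[[[0.9,0,0,0,-0.3],[0.9,0,0,0,-0.6],[0.9,0,0,0,-0.785],[0.9,0,0,0,-0.785],[0.9,0,0,0,-0.785]]]'
python3 plan.py .6255 -.0325 .12 171.5
python3 - <<'E'
from h import *
d=np.load('top0.npz'); c=cam('top')
def ray(u,v,z):
    w=c['R'].T@np.array([(u-c['cx'])/c['fx'],(v-c['cy'])/c['fy'],1]); o=-c['R'].T@c['t']; return (o+w*(z-o[2])/w[2])[:2]
B=[ray(90+x/5,155+y/5,.012) for x,y in((148,245),(290,210),(318,330),(172,368))]
print(np.round(B,4),np.mean(B,0).round(4))
e=[B[0]-B[1],B[3]-B[2]]; print([np.degrees(np.arctan2(-q[0],q[1])).round(1) for q in e])
P=[ray(90+x/5,155+y/5,.008) for x,y in((28,115),(325,28),(415,342),(113,437))]
print(np.round(P,4)); e=[P[0]-P[1],P[3]-P[2]]; print([np.degrees(np.arctan2(-q[0],q[1])).round(1) for q in e])
E
```

```text
t 20.8 pos [ 0.5942 -0.2698  0.3512] yaw 104.6 w 0.903 f [-0.9 -0.6  0.4] 
turn -2.34 shift [0.051 2.991 0.957]
time_s: 21.1
position: [0.5912, -0.2704, 0.352]
ee_rot: [-3.141, -0.002, 2.215]
ft_force: [0.3, -0.1, -0.1]
gripper_width: 0.899
gripper_force: 0.0
time_s: 21.4
position: [0.5914, -0.2703, 0.3519]
ee_rot: [3.141, -0.002, 2.608]
ft_force: [-0.1, 0.5, -0.3]
gripper_width: 0.901
gripper_force: 0.0
time_s: 21.9
position: [0.5914, -0.2703, 0.3525]
ee_rot: [3.141, -0.001, 2.992]
ft_force: [-0.0, 0.7, 0.2]
gripper_width: 0.897
gripper_force: 0.0
t 21.9 pos [ 0.5914 -0.2703  0.3525] yaw 171.4 w 0.897 f [-0.   0.7  0.2] 
turn -0.0 shift [0.018 3.002 0.973]
[[0.5174 0.3368]
 [0.5354 0.271 ]
 [0.4788 0.2542]
 [0.4597 0.3211]] [0.4978 0.2958]
[np.float64(15.3), np.float64(16.0)]
[[0.5797 0.4002]
 [0.6252 0.2609]
 [0.4747 0.2093]
 [0.4275 0.3473]]
[np.float64(18.1), np.float64(18.9)]
```

```bash
python3 -m crank '[[[1,0,0.5,0,0],[1,0,1,0,0]]]' && python3 -m crank '[[[1,0,0.5,0,0],[1,0,1,0,0]]]' && python3 -m crank '[[[1,0.02,0.5,0,0],[1,0.02,1,0.2,0],[1,0.02,1,0.6,0],[1,0.02,1,0.95,0],[1,0.02,1,0.95,0],[1,0.02,1,0.95,0]]]'
python3 plan.py .6255 -.0325 .030 171.5
python3 - <<'E'
from h import *
c=cam('side'); save(c,'s4.png')
p=cv2.imread('pics/s4.png'); cv2.imwrite('pics/c4.png',cv2.resize(p[90:290,190:390],None,fx=3,fy=3))
E
```

```text
time_s: 22.15
position: [0.603, -0.191, 0.3529]
ee_rot: [3.141, -0.001, 2.99]
ft_force: [0.4, 0.9, -1.3]
gripper_width: 0.997
gripper_force: 0.0
time_s: 22.35
position: [0.6148, -0.1106, 0.3533]
ee_rot: [3.141, -0.0, 2.992]
ft_force: [0.7, 0.4, 0.1]
gripper_width: 1.0
gripper_force: 0.0
time_s: 22.95
position: [0.6252, -0.0328, 0.2777]
ee_rot: [3.142, -0.001, 2.994]
ft_force: [0.3, 0.6, 0.4]
gripper_width: 0.997
gripper_force: 0.0
t 22.9 pos [ 0.6252 -0.0328  0.2777] yaw 171.5 w 0.997 f [0.3 0.6 0.4] 
turn 0.0 shift [-0.004  0.004  1.163]
```

View pics/c4.png

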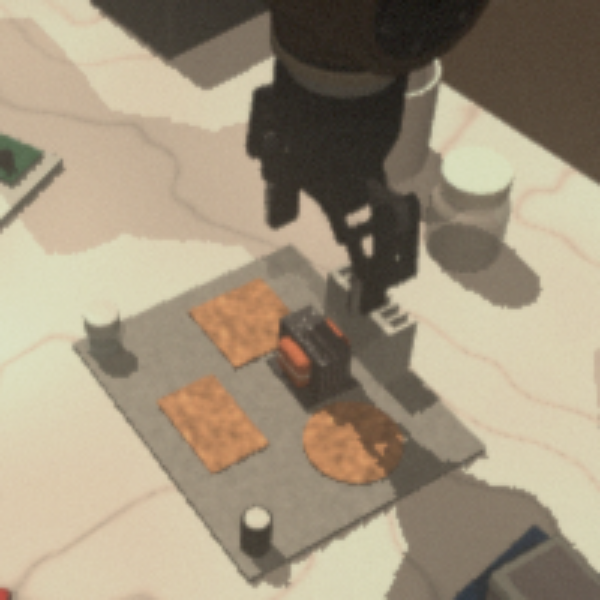

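The open fingers straddle the transformer (crop pixel (312,350)) and are clear of the heat sink. Descending to grip it.

```bash
python3 -m crank '[[[1,0,0,0.3,0],[1,0,0,0.6,0],[1,0,0,0.9,0],[1,0,0,0.9,0]]]' && python3 -m crank '[[[1,0,0,0.13,0],[1,0,0,0.26,0],[1,0,0,0.26,0],[0.4,0,0,0.26,0],[0.4,0,0,0.26,0],[0.4,0,0,0.26,0],[0.4,0,0,0.26,0],[0.4,0,0,0.26,0],[0.4,0,0,0.26,0],[0.4,0,0,0.26,0]]]' && python3 -m crank '[[[0.4,0,0,-0.2,0],[0.4,0,0,-0.45,0],[0.4,0,0,-0.7,0],[0.4,0,0,-1,0],[0.4,0,0,-1,0],[0.4,0,0,-1,0]]]'
python3 plan.py .4973 .297 .11 197.5
```

```text
time_s: 23.4
position: [0.6248, -0.033, 0.2046]
ee_rot: [3.141, -0.002, 2.994]
ft_force: [-1.3, 0.1, -0.1]
gripper_width: 0.998
gripper_force: 0.0
time_s: 24.4
position: [0.6251, -0.0326, 0.1855]
ee_rot: [3.141, 0.001, 2.995]
ft_force: [-0.3, 0.7, 4.8]
gripper_width: 0.575
gripper_force: 63.9
time_s: 25.0
position: [0.6247, -0.0326, 0.2649]
ee_rot: [3.142, 0.0, 2.995]
ft_force: [-0.7, 0.8, -4.5]
gripper_width: 0.577
gripper_force: 63.6
t 25.0 pos [ 0.6247 -0.0326  0.2649] yaw 171.6 w 0.577 f [-0.7  0.8 -4.5] 
turn -0.9 shift [2.800e-01 4.408e+00 2.000e-03]
```

```bash
python3 -m crank '[[[0.4,0,0,0,-0.2],[0.4,0,0,0,-0.45],[0.4,0,0,0,-0.7],[0.4,0,0,0,-0.9],[0.4,0,0,0,-0.9],[0.4,0,0,0,-0.9]]]' && python3 -m crank '[[[0.4,0.02,0.25,0,0],[0.4,0.03,0.55,0,0],[0.4,0.056,0.88,0,0]]]' && python3 -m crank '[[[0.4,0.03,0.45,0,0],[0.4,0.056,0.88,0,0]]]' && python3 -m crank '[[[0.4,0.03,0.45,0,0],[0.4,0.056,0.88,0,0]]]' && python3 -m crank '[[[0.4,0.03,0.45,0,0],[0.4,0.056,0.88,0,0]]]' && python3 -m crank '[[[0.4,0.02,0.3,0,0],[0.4,0.04,0.6,0,0],[0.4,0.056,0.88,0,0],[0.4,0.056,0.88,0,0],[0.4,0.056,0.88,0,0]]]'
python3 plan.py .4973 .297 .06 197.5
python3 - <<'E'
from h import *
c=cam('side'); save(c,'s5.png')
p=cv2.imread('pics/s5.png'); cv2.imwrite('pics/c5.png',cv2.resize(p[70:220,90:240],None,fx=4,fy=4))
E
```

```text
time_s: 25.6
position: [0.6248, -0.0326, 0.2637]
ee_rot: [3.141, -0.002, -2.841]
ft_force: [-0.0, -0.1, -4.5]
gripper_width: 0.575
gripper_force: 63.6
time_s: 25.9
position: [0.599, 0.0341, 0.2643]
ee_rot: [3.141, -0.0, -2.841]
ft_force: [-0.2, -0.2, -4.5]
gripper_width: 0.579
gripper_force: 63.4
time_s: 26.1
position: [0.5733, 0.1006, 0.2644]
ee_rot: [3.141, -0.001, -2.841]
ft_force: [0.4, -0.2, -4.2]
gripper_width: 0.576
gripper_force: 63.4
time_s: 26.3
position: [0.5478, 0.1667, 0.2645]
ee_rot: [3.141, -0.0, -2.84]
ft_force: [-0.2, 0.4, -3.9]
gripper_width: 0.575
gripper_force: 63.4
time_s: 26.5
position: [0.5225, 0.2325, 0.2646]
ee_rot: [3.141, -0.0, -2.84]
ft_force: [1.1, -0.0, -4.2]
gripper_width: 0.576
gripper_force: 63.4
time_s: 27.0
position: [0.4979, 0.2971, 0.2645]
ee_rot: [-3.142, -0.0, -2.838]
ft_force: [0.6, 0.2, -4.9]
gripper_width: 0.58
gripper_force: 63.6
t 27.0 pos [0.4979 0.2971 0.2645] yaw -162.6 w 0.58 f [ 0.6  0.2 -4.9] 
turn -0.0 shift [0.007 0.001 0.623]
```

View pics/c5.png

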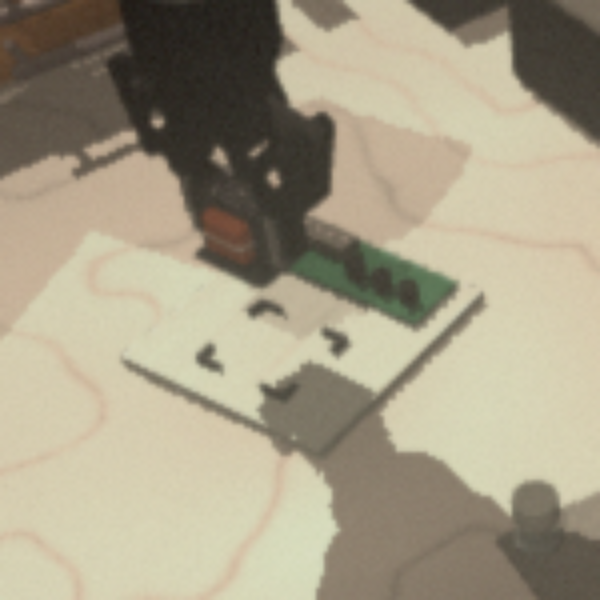

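The transformer hangs above the seat. In this crop the four brackets are at (208,358), (265,307), (338,343) and (280,393), unobstructed, so I can refine the seat position from them.

```bash
python3 - <<'E'
from h import *
c=cam('side'); p=c['pixels']; g=p.max(-1); o=-c['R'].T@c['t']
roi=g[142:176,136:182]; bg=cv2.medianBlur(roi,15)
m=(roi.astype(int)<bg.astype(int)-35).astype(np.uint8)
k,l,s,ct=cv2.connectedComponentsWithStats(m)
Q=[]
for i in range(1,k):
    print(s[i],ct[i].round(1))
v,u=np.nonzero(m); u=u+136; v=v+142
w=np.stack([(u-c['cx'])/c['fx'],(v-c['cy'])/c['fy'],np.ones(len(u))],-1)@c['R']; X=(o+w*((.0115-o[2])/w[:,2:]))[:,:2]
print([cv2.minAreaRect((X*1000).astype(np.float32))], X.mean(0).round(4))
E
```

```text
[19  0  1  1  1] [19.  0.]
[34  0  6  3 10] [37.1  0.7]
[15  3 11  5 33] [19.7  4.9]
[34 10  8  8 35] [37.7 12.9]
[ 3 14  7  8 33] [ 5.9 17.4]
[29 18  3  3  4] [29.8 19. ]
[ 0 25 16  9 47] [ 6.9 29.2]
[19 24  9  4 24] [23.  25.3]
[((498.43511962890625, 298.2645568847656), (121.46665954589844, 75.6422119140625), 23.156639099121094)] [0.4881 0.2958]
```

```bash
python3 - <<'E'
from h import *
c=cam('side'); o=-c['R'].T@c['t']; X=[]
for u,v in((19.7,4.9),(37.7,12.9),(23,25.3),(5.9,17.4)):
    w=np.array([(u+136-c['cx'])/c['fx'],(v+142-c['cy'])/c['fy'],1])@c['R']; X.append((o+w*(.011-o[2])/w[2])[:2])
X=np.array(X); print(X.round(4),X.mean(0).round(4))
for a,b in((0,1),(3,2)): e=X[a]-X[b]; print(np.degrees(np.arctan2(-e[0],e[1])), np.linalg.norm(e))
E
```

```text
[[0.5121 0.3326]
 [0.53   0.2809]
 [0.4809 0.267 ]
 [0.4642 0.3154]] [0.4968 0.299 ]
19.050801510709153 0.054729514860874524
19.104965254731304 0.05124890799710063
```

```bash
python3 -m crank '[[[0.4,0.007,0,0.2,0],[0.4,0.007,0,0.4,0],[0.4,0.007,0,0.6,0],[0.4,0.007,0,0.8,0],[0.4,0.007,0,0.87,0],[0.4,0.007,0,0.87,0],[0.4,0.007,0,0.92,0],[0.4,0.007,0,0.95,0],[0.4,0.007,0,0.95,0],[0.4,0.007,0,0.95,0]]]'; python3 plan.py .4973 .2974 .0315 197.8
```

```text
time_s: 28.15
position: [0.498, 0.2965, 0.189]
ee_rot: [3.141, 0.0, -2.838]
ft_force: [0.0, 0.2, -4.3]
gripper_width: 0.574
gripper_force: 63.5
t 28.1 pos [0.498  0.2965 0.189 ] yaw -162.6 w 0.574 f [ 0.   0.2 -4.3] 
turn -0.02 shift [0.005 0.013 0.035]
```

```bash
python3 -m crank '[[[0.4,0,0.01,0.02,0],[0.4,0,0.01,0.03,0],[0.62,0,0.01,0.02,0],[0.7,0,0.01,0.01,0],[0.9,0,0.01,0,0],[0.9,0,0.01,0,0],[0.9,0,0.01,-0.3,0],[0.9,0,0.01,-0.7,0],[0.9,0,0.01,-1,0],[0.9,0,0.01,-1,0]]]'  && python3 -m crank '[[[0.9,0,0,-0.4,0],[0.9,0,0,-0.8,0],[0.9,0,0,-0.8,0]]]'
python3 - <<'E'
from h import *
c=cam('side'); save(c,'s6.png'); W=cloud(c); X,Y,Z=np.moveaxis(W,-1,0)
P=W[(Z>.045)&(Z<.056)&(abs(X-.497)<.05)&(abs(Y-.297)<.05)]
print(len(P),cv2.minAreaRect((P[:,:2]*1000).astype(np.float32)),P.mean(0))
p=cv2.imread('pics/s6.png'); cv2.imwrite('pics/c6.png',cv2.resize(p[100:220,100:220],None,fx=4,fy=4))
E
python3 plan.py .59 -.27 .13 81.5
```

```text
time_s: 29.15
position: [0.4981, 0.2975, 0.2717]
ee_rot: [3.141, 0.005, -2.838]
ft_force: [0.6, -0.5, 0.2]
gripper_width: 0.901
gripper_force: 0.0
time_s: 29.45
position: [0.4981, 0.2975, 0.3357]
ee_rot: [3.141, 0.005, -2.838]
ft_force: [0.3, 0.3, -0.2]
gripper_width: 0.897
gripper_force: 0.0
200 ((497.30224609375, 297.3986511230469), (33.82705307006836, 52.419677734375), 24.80042839050293) [0.49772854 0.29665186 0.04929381]
t 29.5 pos [0.4977 0.2973 0.3337] yaw -162.6 w 0.899 f [ 0.4  0.4 -0.7] 
turn 4.04 shift [-6.842  2.189  0.612]
```

View pics/c6.png

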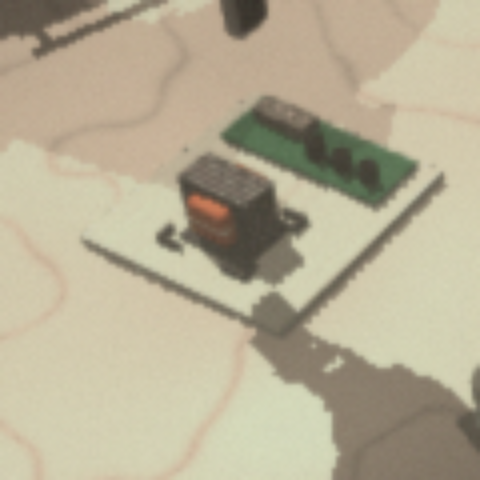

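The transformer sits flat between the brackets (crop pixel (228,215)), with its top centred at (0.4973, 0.2974). Now I'll go for the tin.

```bash
(python3 -m crank '[[[0.9,0,0,0,0.3],[0.9,0,0,0,0.6],[0.9,0,0,0,0.9],[0.9,0,0,0,1]]]' && python3 -m crank '[[[0.9,0,0,0,0.3],[0.9,0,0,0,0.6],[0.9,0,0,0,0.9],[0.9,0,0,0,1]]]' && python3 -m crank '[[[0.9,0,0,0,0.3],[0.9,0,0,0,0.6],[0.9,0,0,0,0.9],[0.9,0,0,0,1]]]' && python3 -m crank '[[[0.9,0,0,0,0.3],[0.9,0,0,0,0.6],[0.9,0,0,0,0.9],[0.9,0,0,0,1.0],[0.9,0,0,0,1]]]' 
for k in 1; do python3 -m crank '[[[0.9,-0.5,0.15,0,0],[0.9,-0.97,0.31,0,0]]]' && python3 -m crank '[[[0.9,-0.5,0.15,0,0],[0.9,-0.97,0.31,0,0]]]' && python3 -m crank '[[[0.9,-0.5,0.15,0,0],[0.9,-0.97,0.31,0,0]]]' && python3 -m crank '[[[0.9,-0.5,0.15,0,0],[0.9,-0.97,0.31,0,0]]]' && python3 -m crank '[[[0.9,-0.5,0.15,0,0],[0.9,-0.97,0.31,0,0]]]' && python3 -m crank '[[[0.9,-0.5,0.15,0,0],[0.9,-0.97,0.31,0,0]]]' && python3 -m crank '[[[0.9,-0.5,0.15,0,0],[0.9,-0.97,0.31,0.3,0],[0.9,-0.97,0.31,0.3,0],[0.9,-0.97,0.31,0.3,0]]]'; done) | grep posi
python3 plan.py .591 -.27 .034 81.5
```

```text
position: [0.4975, 0.2971, 0.3309]
position: [0.4976, 0.2971, 0.3308]
position: [0.4975, 0.2971, 0.3308]
position: [0.4976, 0.2972, 0.3311]
position: [0.5122, 0.2167, 0.3314]
position: [0.5273, 0.1355, 0.3317]
position: [0.5421, 0.0552, 0.3317]
position: [0.557, -0.025, 0.3317]
position: [0.5719, -0.1051, 0.3316]
position: [0.5867, -0.1852, 0.3315]
position: [0.6013, -0.2641, 0.3067]
t 32.8 pos [ 0.6013 -0.2641  0.3067] yaw 82.8 w 0.904 f [0.2 0.3 0.1] 
turn 0.04 shift [-0.091 -0.117  1.475]
```

```bash
python3 -m crank '[[[0.85,-0.05,-0.05,0,0.04],[0.85,-0.09,-0.117,0.2,0.04],[0.85,-0.09,-0.117,0.5,0.04],[0.85,-0.09,-0.117,0.8,0.04],[0.85,-0.09,-0.117,0.8,0.04]]]' && python3 -m crank '[[[0.85,0,0,0.3,0],[0.85,0,0,0.6,0],[0.85,0,0,0.66,0],[0.5,0,0,0.66,0],[0.5,0,0,0.66,0],[0.5,0,0,0.66,0],[0.5,0,0,0.66,0],[0.5,0,0,0.66,0],[0.5,0,0,0.66,0]]]' && python3 -m crank '[[[0.5,0,0,-0.2,0],[0.5,0,0,-0.45,0],[0.5,0,0,-0.7,0],[0.5,0,0,-1,0],[0.5,0,0,-1,0],[0.5,0,0,-1,0]]]'
python3 plan.py .623 .033 .11 81.5
```

```text
time_s: 33.3
position: [0.5908, -0.2682, 0.2427]
ee_rot: [-3.138, -0.002, 1.426]
ft_force: [0.1, 0.4, 0.4]
gripper_width: 0.847
gripper_force: 0.0
time_s: 34.2
position: [0.5918, -0.2695, 0.1934]
ee_rot: [3.14, 0.001, 1.425]
ft_force: [-1.3, 1.2, 7.6]
gripper_width: 0.602
gripper_force: 63.6
time_s: 34.8
position: [0.5913, -0.2694, 0.2727]
ee_rot: [3.14, 0.0, 1.425]
ft_force: [-0.9, 0.6, -1.3]
gripper_width: 0.602
gripper_force: 62.8
t 34.8 pos [ 0.5913 -0.2694  0.2727] yaw 81.6 w 0.602 f [-0.9  0.6 -1.3] 
turn 0.0 shift [ 3.797 -0.167  0.1  ]
```

```bash
(python3 -m crank '[[[0.5,0.25,-0.01,0,0],[0.5,0.55,-0.02,0,0],[0.5,0.949,-0.04,0,0]]]' && python3 -m crank '[[[0.5,0.45,-0.02,0,0],[0.5,0.949,-0.04,0,0]]]' && python3 -m crank '[[[0.5,0.45,-0.02,0,0],[0.5,0.949,-0.04,0,0]]]' && python3 -m crank '[[[0.5,0.3,-0.01,0,0],[0.5,0.6,-0.02,0,0],[0.5,0.949,-0.045,0,0],[0.5,0.949,-0.045,0,0],[0.5,0.949,-0.045,0,0]]]') | grep posi
python3 plan.py .623 .033 .046 81.5
```

```text
position: [0.5991, -0.1929, 0.2707]
position: [0.6069, -0.1164, 0.2708]
position: [0.6147, -0.0404, 0.2708]
position: [0.6222, 0.0341, 0.271]
t 36.0 pos [0.6222 0.0341 0.271 ] yaw 81.7 w 0.601 f [ 0.5 -0.2 -2. ] 
turn 0.01 shift [-0.012  0.012  0.879]
```

```bash
(python3 -m crank '[[[0.5,-0.01,0.01,0.25,0],[0.5,-0.01,0.01,0.5,0],[0.5,-0.01,0.01,0.7,0],[0.5,-0.01,0.01,0.8,0],[0.5,-0.01,0.01,0.86,0],[0.5,-0.01,0.01,0.88,0],[0.5,-0.01,0.01,0.88,0]]]' && python3 -m crank '[[[0.65,0,0,0.01,0],[0.8,0,0,0.01,0],[0.9,0,0,0.01,0],[0.9,0,0,0.01,0],[0.9,0,0,-0.3,0],[0.9,0,0,-0.7,0],[0.9,0,0,-1,0],[0.9,0,0,-1,0]]]') | egrep 'posi|ft'
python3 plan.py .59 -.375 .11 81.5
```

```text
position: [0.6233, 0.0319, 0.2018]
ft_force: [-0.3, 0.1, -1.8]
position: [0.6237, 0.0321, 0.2849]
ft_force: [-0.6, -1.0, -0.3]
t 37.5 pos [0.6237 0.0321 0.2849] yaw 81.6 w 0.898 f [-0.6 -1.  -0.3] 
turn 0.0 shift [-5.095  0.335  0.253]
```

```bash
(python3 -m crank '[[[0.9,-0.5,0.03,0,0],[0.9,-1,0.067,0,0]]]' && python3 -m crank '[[[0.9,-0.5,0.03,0,0],[0.9,-1,0.067,0,0]]]' && python3 -m crank '[[[0.9,-0.5,0.03,0,0],[0.9,-1,0.067,0,0]]]' && python3 -m crank '[[[0.9,-0.5,0.03,0,0],[0.9,-1,0.067,0,0]]]' && python3 -m crank '[[[0.9,-0.5,0.03,0,0],[0.9,-1,0.067,0.2,0],[0.9,-1,0.067,0.4,0],[0.9,-1,0.067,0.4,0]]]') | grep posi
python3 plan.py .5905 -.375 .030 81.5
```

```text
position: [0.6166, -0.048, 0.2811]
position: [0.6102, -0.1293, 0.2808]
position: [0.6038, -0.2093, 0.2808]
position: [0.5974, -0.2893, 0.2807]
position: [0.5907, -0.368, 0.2462]
t 38.7 pos [ 0.5907 -0.368   0.2462] yaw 81.5 w 0.898 f [-0.1  0.3  0.2] 
turn 0.0 shift [-0.087  0.011  0.769]
```

```bash
python3 -m crank '[[[0.85,-0.087,0.01,0,0],[0.85,-0.087,0.01,0.25,0],[0.85,-0.087,0.01,0.5,0],[0.85,-0.087,0.01,0.74,0],[0.85,-0.087,0.01,0.74,0],[0.5,-0.087,0.01,0.74,0],[0.5,-0.087,0.01,0.74,0],[0.5,-0.087,0.01,0.74,0],[0.5,-0.087,0.01,0.74,0],[0.5,-0.087,0.01,0.74,0],[0.5,-0.087,0.01,0.74,0]]]' && python3 -m crank '[[[0.5,0,0,-0.2,0],[0.5,0,0,-0.45,0],[0.5,0,0,-0.7,0],[0.5,0,0,-1,0],[0.5,0,0,-1,0],[0.5,0,0,-1,0]]]'
python3 plan.py .607 -.094 .11 81.5
```

```text
time_s: 39.8
position: [0.5918, -0.3745, 0.192]
ee_rot: [3.14, 0.001, 1.425]
ft_force: [0.1, 2.6, 7.2]
gripper_width: 0.638
gripper_force: 64.6
time_s: 40.4
position: [0.5911, -0.3745, 0.2706]
ee_rot: [3.141, 0.0, 1.425]
ft_force: [-0.6, -0.6, -5.0]
gripper_width: 0.642
gripper_force: 64.4
t 40.4 pos [ 0.5911 -0.3745  0.2706] yaw 81.6 w 0.642 f [-0.6 -0.6 -5. ] 
turn 0.0 shift [ 3.497 -0.322  0.074]
```

```bash
(python3 -m crank '[[[0.5,0.25,-0.03,0,0],[0.5,0.55,-0.06,0,0],[0.5,0.874,-0.08,0,0]]]' && python3 -m crank '[[[0.5,0.4,-0.04,0,0],[0.5,0.874,-0.08,0,0]]]' && python3 -m crank '[[[0.5,0.4,-0.04,0,0],[0.5,0.874,-0.08,0,0]]]' && python3 -m crank '[[[0.5,0.3,-0.03,0,0],[0.5,0.6,-0.06,0,0],[0.5,0.86,-0.08,0,0],[0.5,0.86,-0.08,0,0],[0.5,0.86,-0.08,0,0]]]') | grep posi
python3 plan.py .607 -.094 .0445 81.5
```

```text
position: [0.5947, -0.3033, 0.2687]
position: [0.5986, -0.233, 0.2688]
position: [0.6024, -0.1626, 0.269]
position: [0.6063, -0.0945, 0.2694]
t 41.6 pos [ 0.6063 -0.0945  0.2694] yaw 81.7 w 0.641 f [ 0.6 -0.3 -3.8] 
turn 0.01 shift [0.008 0.007 0.878]
```

```bash
(python3 -m crank '[[[0.5,0.01,0.01,0.25,0],[0.5,0.01,0.01,0.5,0],[0.5,0.01,0.01,0.7,0],[0.5,0.01,0.01,0.8,0],[0.5,0.01,0.01,0.86,0],[0.5,0.01,0.01,0.88,0],[0.5,0.01,0.01,0.88,0]]]' && python3 -m crank '[[[0.7,0,0,0.01,0],[0.8,0,0,0.01,0],[0.9,0,0,0.01,0],[0.9,0,0,0.01,0],[0.9,0,0,-0.3,0],[0.9,0,0,-0.7,0],[0.9,0,0,-1,0],[0.9,0,0,-1,0]]]'&& python3 -m crank '[[[0.8,0,0,-0.3,0],[0.8,0,0,-0.5,0],[0.8,0,0,-0.5,0]]]') | egrep 'posi|ft'
python3 plan.py .476 -.29 .14 81.5
```

```text
position: [0.6076, -0.0948, 0.2002]
ft_force: [0.0, 0.4, -4.0]
position: [0.6079, -0.0947, 0.2833]
ft_force: [0.0, -0.7, 0.0]
position: [0.6077, -0.0946, 0.3213]
ft_force: [0.9, -1.3, -0.6]
t 43.4 pos [ 0.6077 -0.0946  0.3213] yaw 81.6 w 0.799 f [ 0.9 -1.3 -0.6] 
turn 0.0 shift [-2.658 -1.267  0.333]
```

```bash
(python3 -m crank '[[[0.8,-0.45,-0.2,0,0],[0.8,-0.886,-0.422,0,0]]]' && python3 -m crank '[[[0.8,-0.45,-0.2,0,0],[0.8,-0.886,-0.422,0,0]]]' && python3 -m crank '[[[0.8,-0.45,-0.2,0,0],[0.8,-0.886,-0.422,0,0],[0.75,-0.886,-0.422,0.3,0],[0.75,-0.886,-0.422,0.3,0],[0.75,-0.886,-0.422,0.3,0]]]') | grep posi
python3 plan.py .476 -.29 .046 81.5
```

```text
position: [0.5633, -0.1599, 0.3185]
position: [0.519, -0.2261, 0.3185]
position: [0.4764, -0.29, 0.2951]
t 44.3 pos [ 0.4764 -0.29    0.2951] yaw 81.6 w 0.752 f [-1.   0.7 -0.2] 
turn 0.0 shift [-0.    -0.005  1.181]
```

```bash
(python3 -m crank '[[[0.75,0,0,0.3,0],[0.75,0,0,0.6,0],[0.75,0,0,0.6,0]]]' && python3 -m crank '[[[0.75,0,0,0.3,0],[0.75,0,0,0.56,0],[0.75,0,0,0.56,0],[0.3,0,0,0.56,0],[0.3,0,0,0.56,0],[0.3,0,0,0.56,0],[0.3,0,0,0.56,0],[0.3,0,0,0.56,0],[0.3,0,0,0.56,0],[0.3,0,0,0.56,0]]]' && python3 -m crank '[[[0.3,0,0,-0.2,0],[0.3,0,0,-0.45,0],[0.3,0,0,-0.7,0],[0.3,0,0,-1,0],[0.3,0,0,-1,0],[0.3,0,0,-1,0]]]')|egrep 'posi|ft|grip'
python3 plan.py .545 -.021 .14 81.5
```

```text
position: [0.4765, -0.2893, 0.2462]
ft_force: [-0.3, -0.0, 0.3]
gripper_width: 0.75
gripper_force: 0.0
position: [0.4766, -0.2903, 0.2047]
ft_force: [-0.6, 1.7, 7.2]
gripper_width: 0.413
gripper_force: 60.2
position: [0.4762, -0.2901, 0.2837]
ft_force: [-0.2, 0.6, -1.6]
gripper_width: 0.412
gripper_force: 60.5
t 46.2 pos [ 0.4762 -0.2901  0.2837] yaw 81.6 w 0.412 f [-0.2  0.6 -1.6] 
turn 0.0 shift [ 3.454  0.353 -0.137]
```

```bash
(python3 -m crank '[[[0.3,0.25,0.03,0,0],[0.3,0.55,0.06,0,0],[0.3,0.862,0.09,0,0]]]' && python3 -m crank '[[[0.3,0.4,0.05,0,0],[0.3,0.862,0.09,0,0]]]' && python3 -m crank '[[[0.3,0.4,0.05,0,0],[0.3,0.862,0.09,0,0]]]' && python3 -m crank '[[[0.3,0.3,0.03,0,0],[0.3,0.6,0.06,0,0],[0.3,0.862,0.09,0,0],[0.3,0.862,0.09,0,0],[0.3,0.862,0.09,0,0]]]')|egrep 'posi'
python3 plan.py .545 -.0208 .057 81.5
```

```text
position: [0.4933, -0.2225, 0.2821]
position: [0.5106, -0.1552, 0.2821]
position: [0.5279, -0.0876, 0.2821]
position: [0.5448, -0.0214, 0.2823]
t 47.4 pos [ 0.5448 -0.0214  0.2823] yaw 81.7 w 0.413 f [ 0.5 -1.1 -1.8] 
turn 0.01 shift [0.008 0.001 0.883]
```

```bash
(python3 -m crank '[[[0.3,0.01,0,0.25,0],[0.3,0.01,0,0.5,0],[0.3,0.01,0,0.7,0],[0.3,0.01,0,0.8,0],[0.3,0.01,0,0.86,0],[0.3,0.01,0,0.88,0],[0.3,0.01,0,0.88,0]]]' && python3 -m crank '[[[0.5,0,0,0.01,0],[0.6,0,0,0.01,0],[0.75,0,0,0.01,0],[0.75,0,0,0.01,0],[0.75,0,0,-0.3,0],[0.75,0,0,-0.7,0],[0.75,0,0,-1,0],[0.75,0,0,-1,0]]]'&& python3 -m crank '[[[0.8,0,0,-0.5,0],[0.8,0,0,-1,0],[0.8,0,0,-1,0]]]' && python3 -m crank '[[[0.8,-0.5,-0.5,-0.2,0],[0.8,-1,-1,-0.2,0]]]' && python3 -m crank '[[[0.8,-0.5,0,0,0],[0.8,-1,0,0,0]]]' && python3 -m crank '[[[0.8,-0.5,0,0,0],[0.8,-1,0,0,0]]]' && python3 -m crank '[[[0.8,-0.5,0,0,0],[0.8,-1,0,0,0],[0.8,-1,0,0,0]]]') | egrep 'posi|ft'
python3 - <<'E'
from h import *
def rep(n,P):
    a=(P[:,:2]*1000).astype(np.float32); q=cv2.minAreaRect(a); print(n,len(P),np.round(q[0],1),np.round(q[1],1),round(q[2],1),P[:,2].mean().round(4))
for n in('side','top'):
    c=cam(n); W=cloud(c); save(c,n+'9.png'); X,Y,Z=np.moveaxis(W,-1,0)
    for nm,x,y,z in(('tin',.623,.033,.068),('reel',.607,-.094,.058),('cap',.545,-.0205,.094),('trafo',.497,.297,.05),('jarL',.529,.08,.042),('jarR',.502,-.112,.037)):
        m=(abs(X-x)<.045)&(abs(Y-y)<.04)&(abs(Z-z)<.004)
        if m.sum()>20: rep(n+' '+nm,W[m])
E
```

```text
position: [0.5452, -0.021, 0.213]
ft_force: [0.4, 0.5, -2.3]
position: [0.5454, -0.0208, 0.2957]
ft_force: [0.2, 0.3, 0.1]
position: [0.5455, -0.0208, 0.3766]
ft_force: [1.5, 0.6, -0.9]
position: [0.4657, -0.0794, 0.3878]
ft_force: [-0.0, -2.2, -0.4]
position: [0.4536, -0.1594, 0.3876]
ft_force: [1.0, 0.3, -0.1]
position: [0.4424, -0.2391, 0.3871]
ft_force: [0.6, -0.8, 0.4]
position: [0.4307, -0.3204, 0.3866]
ft_force: [0.1, 0.0, -0.5]
side trafo 191 [498.1 297.6] [28.4 54.2] 17.9 0.0496
side jarL 92 [528.6  81.4] [22.9 23.1] 53.5 0.0415
side jarR 80 [ 501.4 -111.6] [19.5 18.6] 47.0 0.0361
top tin 495 [622.9  32.5] [53.6 54.6] 82.9 0.0685
top reel 429 [607.5 -96.2] [55.4 54.4] 20.1 0.0584
top cap 65 [543.9 -21.4] [18.4 17.5] 1.0 0.0939
top trafo 251 [499.7 296.2] [31.  51.9] 23.1 0.0498
top jarL 85 [529.   80.2] [23. 23.] 1.7 0.0419
top jarR 57 [ 502.6 -112.3] [16.4 18.2] 2.3 0.0363
```

View pics/side9.png

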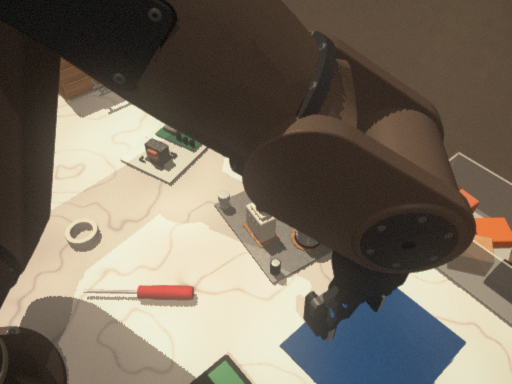

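The side view shows the bottle upright on its pad at (260,222), the transformer seated at (157,152) and both jars where they were. The measurements put every object within 3 mm of its goal, and the arm is clear of everything.

```bash
python3 -c "
from rig import r; print(r.close_job())"
```

```text
the job is handed in; nothing more can be done
None
```

The job is handed in, though the judge returned no verdict: by my last camera measurements the transformer is seated flat between the brackets, the reel, tin and bottle stand upright on their own pads within about 3 mm of centre, and the jar has not moved.

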